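# Slit-light check of a tone-arm counterweight

## Task

Take the grey counterweight out of the blue bin and set it down flat in the round black nest in front of the inspection lamp, leaving the pulley in the bin and the other things on the bench alone. Then take the red grip of the lamp's sprung shutter and slide it to the left (seen from the lamp's front) until the shutter is half open, the grip level with the yellow line, never fully open. Finish while still holding the shutter there against its spring: do not let go.

Things in the scene. Friction and masses are not known exactly. Their poses are not given: they have to be found in the camera images.
- bin: fixed open blue bin, 120 (its x) x 184 (its y) x 40 mm high, walls and floor 4 mm; origin at the centre of its underside, z up. The counterweight and the pulley lie in it near opposite ends of its y, 45 mm either side of the middle, either way round
- counterweight: loose grey metal disc, diameter 38 mm, 22 mm high, about 0.11 kg, lying flat; treat it as solid; origin at the centre of its underside, z up
- pulley: loose beige stepped pulley, diameter 24 mm, 20 mm high, standing in the bin: a bystander; origin at the centre of its underside
- inspection_lamp: fixed lamp: grey housing, x = 2 to 52, y = -100 to 100 mm, 78 mm high, on a 6 mm plate whose apron runs to x = -167, y = -85 to 15 mm. Origin on the bench under the middle of the housing's front; x to its back, y to the left seen from the front, z up. Lit window 70 mm wide in the front, covered by the shutter. Lines on top mark the grip: black y = -35 mm shut, long yellow y = 0 half, black y = 35 mm fully open
- nest (a point): centre of the floor of the round black nest on the base plate, at (-110, -35, 22) mm in the lamp's frame; its axes are the lamp's. The recess is 44 mm in diameter and 5 mm deep, the nest's outer diameter 52 mm; the counterweight stands in it flat, its origin at this point, 17 mm sticking out
- shutter_grip (a point): foot of the upright red grip of the shutter, 20 (x) x 16 (y) x 50 mm high, axes parallel to the lamp's; the point is the centre of its underside, 79 mm above the bench and 6 mm in front of the housing face; free to be pinched from above along y. It moves with the shutter along the lamp's +y
- shutter (a joint): shutter travel in m: 0 shut (start, where the spring holds it), 0.035 half open, 0.07 fully open; grows as the grip moves along the lamp's +y. The spring pulls it shut with 3.2 N at 0, rising 1.6 N per cm: 8.8 N at half, 14.4 N fully open; let go, it shuts
- screwdriver: loose yellow screwdriver, 150 x 25 x 25 mm, lying on the bench: a bystander
- oil_bottle: loose white bottle with a red spout, diameter 32 mm, 122 mm high: a bystander
- stylus_box: loose small dark carton, 52 x 52 x 31 mm: a bystander
Things that resemble listed ones, but are neither listed nor needed, are in the scene too. Several things look just like the counterweight: the one meant starts nearest to the robot's base.

How it is judged:
On the way, in this order (a step that is already met when the one before it is completed fails the run):
1. the counterweight is lifted in the fingers clear above the bin's rim (height (world z) of counterweight above 0.05 m and contact force between the fingers and counterweight above 0.5 N), for 0.1 s.
2. the counterweight sits flat in the nest, released, with the shutter still shut (horizontal distance between counterweight and nest below 0.006 m and z of counterweight in the frame of nest between -0.003 and 0.003 m and angle between counterweight's own z axis and vertical below 0.1 rad and contact force between the fingers and counterweight below 0.05 N and value of joint shutter below 0.006 m), for 0.3 s.
At the end, for the whole second after the job is handed in: The fingers hold the red grip (more than 3 N) with the shutter still at half travel, 35 mm within 6 mm either way, while the counterweight rests released and flat in the nest (within 6 mm of its centre, 3 mm of its floor) and the pulley is still in the bin (horizontal distance between counterweight and nest below 0.006 m and z of counterweight in the frame of nest between -0.003 and 0.003 m and angle between counterweight's own z axis and vertical below 0.1 rad and contact force between the fingers and counterweight below 0.05 N and linear speed of counterweight below 0.02 m/s and value of joint shutter between 0.029 and 0.041 m and velocity of joint shutter between -0.01 and 0.01 m/s and contact force between the fingers and shutter above 3 N and horizontal distance between pulley and bin below 0.11 m and height (world z) of pulley below 0.03 m); the arm keeps its last pose, push and grip.
It fails at once if the shutter is run fully open (more than 64 mm) (value of joint shutter above 0.064 m).
It fails at once if the counterweight is dropped or thrown (faster than 0.6 m/s out of the fingers) (linear speed of counterweight above 0.6 m/s and contact force between the fingers and counterweight below 0.05 N).
It fails at once if the pulley is taken out of the bin (height (world z) of pulley above 0.045 m).
It fails at once if the screwdriver, the oil bottle or the carton is moved more than 30 mm (distance of any of screwdriver, oil_bottle, stylus_box from where it was at the start of the episode above 0.03 m).
It also fails if it takes over 48 s, if anything falls off the work surface, if the arm or the gripper's body presses on something with over 40 N, if the wrist force passes 120 N, or if a joint passes its speed limit or range.

## Robot

A 6-joint arm with a two-finger parallel gripper is mounted at the origin on a cart in front of the work surface, level with it; the furniture and walls round the work are solid. World frame = base frame: x ahead of the robot, y to its left, z up, the work surface at z = 0. Lengths are in m, angles in rad, forces in N, time in s.
With the tool pointing down it reaches from about 0.35 to 0.85 m from the base axis. Payload 8.1 kg.
Tool frame: the origin (TCP) lies at the centre of the arm's flange, where the gripper is bolted on; the fingertips stand robot.finger_overhang ahead of it and the grasp point (between the pads) lies 155 mm ahead of it (robot.finger_overhang is the distance from the TCP to the fingertips, in m); z points along the fingers, y is the line along which they close (so a half turn about z gives the same grasp; the last joint's range is limited). The gripper opens to 85 mm and grips with 20 to 120 N. Pads are 22 mm wide; open, the fingers measure 114 mm over their backs; the gripper's body (76 mm by 85 mm) begins 54 mm behind the grasp point. The pads swing forward as they close: fully open they stand 13 mm farther back than shut.
Start: joints at [1.178, 0.13, 1.488, -0, 1.523, -0.085], TCP at [0.182, 0.572, 0.405] pointing down, gripper open.
Joint ranges: [-2.96, 2.96], [-0.89, 2.26], [0.02, 2.5], [-1.34, 4.48], [0, 2.73], [-2.66, 2.66]. Speed limits (rad/s): [2.39, 2.39, 2.79, 3.14, 3.14, 3.14].

## Interface

Orientations are given as a unit quaternion [w, x, y, z].
In Python, from workcell import robot gives the robot as it stands. The module is installed in compiled form; this text tells all that it offers.
- The arm moves only by the tool jog_arm, never from a script. Its argument "deltas" is a list of rows, each a list of 3 entries, a list of its own where there are three numbers: the opening, from 0 (shut) to 1 (fully open), then the shift along the tool's x, y, z in mm, then the turn, a rotation vector about the tool's x, y, z in degrees. A call has 1 to 12 rows; each row is the pose to reach, as a shift and turn from the pose commanded when the call began, along the tool's axes at that moment; what a row does not reach only later rows make up. A row lasts 1/12 s, in which the tool goes at most 41.7 mm and 7.16 degrees, less where a joint would pass 70% of its speed; a pose out of reach is approached as far as the arm can. A call with a gripper value outside its range is refused whole. The fingers move at their own pace and stop on an object; the grip force is fixed at half the most. Time passes only in rows, so rows that repeat a pose let the fingers close. It gives the time, the measured TCP pose, the force, the opening and the grip force at its end, in the units of the state.
- robot.observe(): the state, without advancing time (a new reading comes with each control period).
- robot.capture(name): name is "scene" or "side" or "wrist"; returns the picture (400x640x3 uint8, red, green, blue); there is no depth.
- robot.camera_info(name): a dict with "fx", "fy", "cx", "cy" (pixels), "R" (3x3) and "t" (3): a world point X has camera coordinates R X + t; the wrist camera has in their place "mount" (4x4, takes a point from camera to tool coordinates, whose origin is the TCP and whose axes are the flange's). Camera axes: x right, y down, z forward; pixel columns grow to the right and rows downward; lengths in m; the calibration is good to about 2 mm. A picture is of the moment at which its call begins: read the wrist's pose just before it. camera_info takes no time and is no camera call.
- robot.finish_job(): hands the job in; it is judged then, once.
The state is a dict: "time": time; "joint_positions": joint angles; "qvel": joint speeds; "joint_torque": joint torques, N m; "tcp_pos": TCP position; "ee_rot": TCP orientation; "ft_force": force on the tool from outside, world axes, zero at the start; "wrist_torque": the same for the moment, N m; "grip_width": finger opening in m; "grip_force": force on a finger pad.
Only numpy, scipy, OpenCV 4.12 (cv2) and the standard library are available. Lean on these libraries where they do the work, as an engineer would, in place of code of your own. Each camera call takes 0.05 s, during which the arm holds its last target. There are 200 camera calls.

## Working session

There is one attempt and no reset: what is moved stays moved. The work goes in short steps, Python scripts to look and compute and a tool call to move; the robot and the scene stay as the last step left them, time stands still between calls to the robot, and variables do not carry over. Pictures are saved under pics/ and viewed, at most 11 in all, crops included, and the job is handed in when it is done.

Besides the shell and the picture viewer there is one more tool, called as name(argument=value, ...), one argument or row to a line, values as JSON. jog_arm: Moves the arm, as the interface text tells. Its arguments: {"type":"object","properties":{"deltas":{"type":"array","items":{"type":"array"}}},"required":["deltas"]}

```bash
mkdir -p pics
cat > h.py <<'E'
import numpy as np, cv2
from workcell import robot
from scipy.spatial.transform import Rotation as Ro
def save(n,im): cv2.imwrite(f'pics/{n}.png',im[:,:,::-1])
def load(n): return cv2.imread(f'pics/{n}.png')[:,:,::-1]
def tcp():
    s=robot.observe(); q=s['ee_rot']; return Ro.from_quat([q[1],q[2],q[3],q[0]]).as_matrix(),np.array(s['tcp_pos'])
def cam(name):
    c=robot.camera_info(name)
    if name=='wrist':
        M=np.array(c['mount']);R,p=tcp(); Rc=R@M[:3,:3]; o=R@M[:3,3]+p
    else:
        Rc=np.array(c['R']).T; o=-Rc@np.array(c['t'])
    return c,Rc,o
def ray(C,u,v,z):
    c,Rc,o=C; d=Rc@np.array([(u-c['cx'])/c['fx'],(v-c['cy'])/c['fy'],1]); return o+d*(z-o[2])/d[2]
def proj(C,X):
    c,Rc,o=C; x=Rc.T@(np.array(X)-o); return c['fx']*x[0]/x[2]+c['cx'],c['fy']*x[1]/x[2]+c['cy']
E
python3 - <<'E'
from h import *
for n in('scene','side','wrist'):
    C=cam(n); save(n+'0',robot.capture(n)); print(n,C[2].round(3),C[1][:,2].round(2))
s=robot.observe();print(s,robot.finger_overhang); print(np.array(robot.camera_info('wrist')['mount']).round(3))
a=np.vstack([load('scene0'),load('side0')]);cv2.imwrite('pics/both.png',cv2.resize(a,(480,600))[:,:,::-1])
E
```

```text
scene [-0.093  0.502  0.578] [ 0.64 -0.58 -0.5 ]
side [0.103 0.908 0.927] [ 0.31 -0.71 -0.63]
wrist [0.112 0.594 0.372] [ 0.27 -0.09 -0.96]
{'time': 0.15, 'joint_positions': array([ 1.17760556e+00,  1.31004145e-01,  1.48902514e+00, -1.89102770e-05,
        1.52299855e+00, -8.54128374e-02]), 'qvel': array([-1.35305229e-03, -2.47577318e-03, -3.12316235e-03, -2.25121862e-03,
        1.56396593e-03, -9.35006755e-05]), 'joint_torque': array([ 1.28559254e-04, -5.70062327e+01, -5.01159954e+01, -3.10164360e-04,
        9.58764867e-03, -1.39148965e-04]), 'tcp_pos': array([0.18168822, 0.57164888, 0.40387759]), 'ee_rot': array([-1.60912394e-04,  1.53281796e-01,  9.88182258e-01, -6.99383741e-04]), 'ft_force': array([ 0.5888231 , -0.41983484, -0.04428782]), 'wrist_torque': array([ 0.01034247, -0.0146908 , -0.00326014]), 'grip_force': 0.0, 'grip_width': 0.08547285782337743} 0.1734
[[ 0.    -0.959 -0.284  0.073]
 [ 1.     0.    -0.001 -0.   ]
 [ 0.001 -0.284  0.959  0.032]
 [ 0.     0.     0.     1.   ]]
```

View pics/scene0.png

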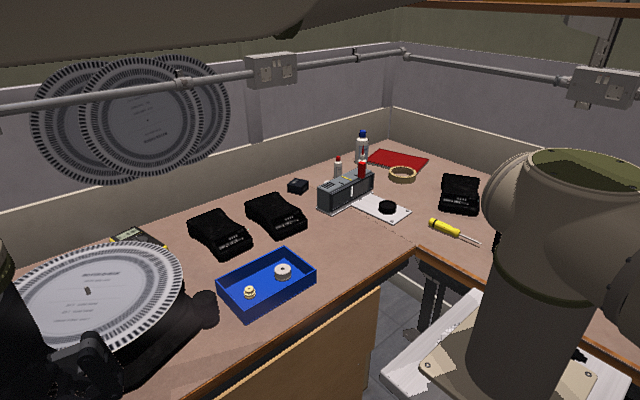

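View pics/wrist0.png

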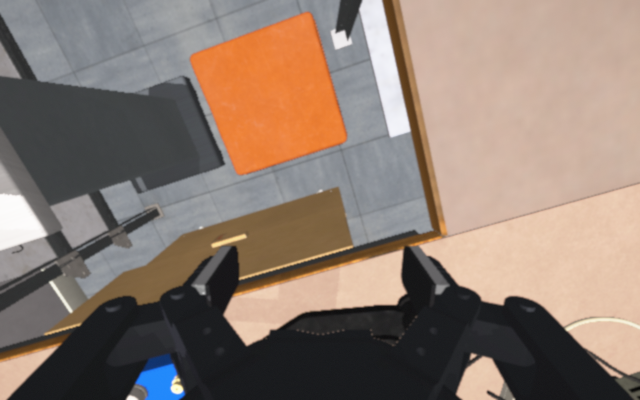

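The scene view shows the blue bin at about (266,285), with the pulley at (249,292) and the grey disc at (283,271). The lamp is at (345,190), its red grip at (362,168) and the black nest at (388,207). The wrist view shows mostly floor, with the bin at its lower edge.

Run:
```python
from h import *
C=cam('scene')
for n,u,v,z in [('cw',283,267,.026),('pul',249,288,.024),('nest',388,205,.025),('grip top',362,162,.129),('binA',217,283,.04),('binB',285,248,.04),('binC',316,266,.04),('binD',243,309,.04),('plateR',411,211,.006),('housing tl',317,187,.078),('screw',447,229,.012),('box',298,186,.015),('bot',338,178,.0)]:
    print(n,ray(C,u,v,z).round(3))
a=cv2.resize(load('scene0')[140:240,300:500],None,fx=4,fy=4,interpolation=2)
b=cv2.resize(load('side0'),(320,200))
save('crop1',a);
```

```text
cw [0.457 0.142 0.026]
pul [0.451 0.234 0.024]
nest [ 0.482 -0.255  0.025]
grip top [ 0.589 -0.248  0.129]
binA [0.492 0.285 0.04 ]
binB [0.496 0.107 0.04 ]
binC [0.398 0.093 0.04 ]
binD [0.393 0.281 0.04 ]
plateR [ 0.434 -0.306  0.006]
housing tl [ 0.628 -0.105  0.078]
screw [ 0.307 -0.296  0.012]
box [ 0.765 -0.139  0.015]
bot [ 0.744 -0.299  0.   ]
```

View pics/crop1.png

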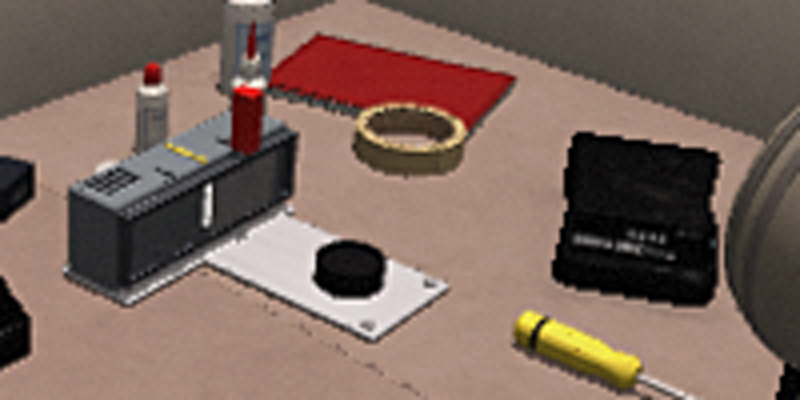

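View pics/side0.png

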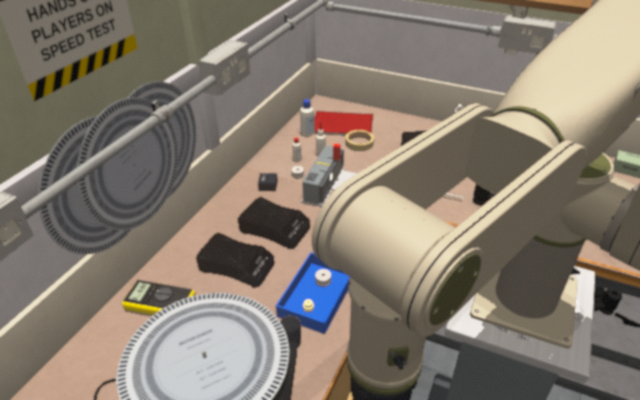

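The crop shows the lamp with its shut grip at the right, the half line to the left of it and the nest on the apron. In the side view there is a look-alike disc behind the lamp at (297,172), so the disc in the bin is the nearest one. I'll move above it.

jog_arm(
  deltas=[
    [0.7,[-392,-326,64],[0,0,72]],
    [0.7,[-392,-326,64],[0,0,72]],
    [0.7,[-392,-326,64],[0,0,72]],
    [0.7,[-392,-326,64],[0,0,72]],
    [0.7,[-392,-326,64],[0,0,72]],
    [0.7,[-392,-326,64],[0,0,72]],
    [0.7,[-392,-326,64],[0,0,72]],
    [0.7,[-392,-326,64],[0,0,72]],
    [0.7,[-392,-326,64],[0,0,72]],
    [0.7,[-392,-326,64],[0,0,72]],
    [0.7,[-392,-326,64],[0,0,72]],
    [0.7,[-392,-326,64],[0,0,72]],
  ],
)

```text
time: 1.15
tcp_pos: [0.4497, 0.152, 0.3422]
ee_rot: [0.0, 0.705, 0.709, 0.0]
ft_force: [0.4, 0.8, -0.0]
grip_width: 0.0599
grip_force: 0.0
```

jog_arm(
  deltas=[
    [0.7,[0,0,0],[0,0,0]],
    [0.7,[0,0,0],[0,0,0]],
  ],
)

```text
time: 1.32
tcp_pos: [0.4499, 0.1518, 0.3417]
ee_rot: [-0.0, 0.707, 0.708, -0.001]
ft_force: [-1.4, -0.0, -0.7]
grip_width: 0.0595
grip_force: 0.0
```

Run:
```python
from h import *
R,p=tcp();print(R.round(3),p.round(4),robot.observe()['joint_positions'].round(2),robot.observe()['time'])
C=cam('wrist');save('w1',robot.capture('wrist'));print(proj(C,[.457,.142,.026]))
```

```text
[[-0.002  1.    -0.001]
 [ 1.     0.002 -0.   ]
 [-0.    -0.001 -1.   ]] [0.4499 0.1518 0.3417] [ 0.22 -0.18  1.91 -0.    1.41  0.22] 1.3167
(np.float64(327.4978361613494), np.float64(197.0060756416846))
```

View pics/w1.png

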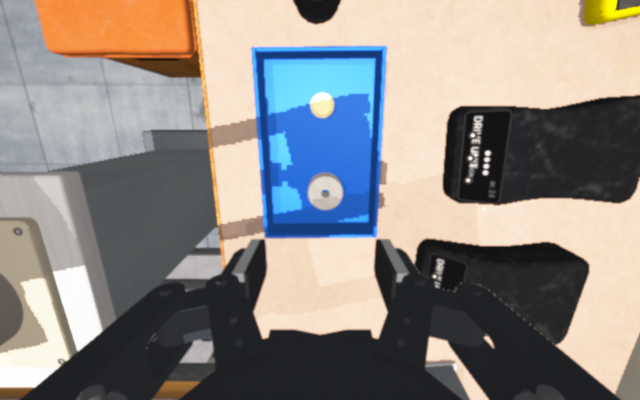

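The wrist view shows the bin clearly, with the disc at about (325,191) and the pulley at (322,105). The bin is square to the tool. Now I'll measure the disc.

Run:
```python
from h import *
C=cam('wrist');im=load('w1');hsv=cv2.cvtColor(im,cv2.COLOR_RGB2HSV)
m=((hsv[:,:,1]<90)&(hsv[:,:,2]>90)).astype(np.uint8);m[:, :290]=0;m[:,360:]=0;m[:150]=0;m[225:]=0
m=cv2.morphologyEx(m,cv2.MORPH_CLOSE,np.ones((7,7)))
cs,_=cv2.findContours(m,0,2);c=max(cs,key=cv2.contourArea);print(cv2.boundingRect(c),cv2.minEnclosingCircle(c))
(u,v),r=cv2.minEnclosingCircle(c)
for z in(.026,.015): print(ray(C,u,v,z).round(4), (ray(C,u+r,v,z)-ray(C,u-r,v,z)).round(4))
```

```text
(308, 173, 35, 37) ((324.76666259765625, 191.0), 18.745439529418945)
[0.4536 0.1501 0.026 ] [0.0399 0.0002 0.    ]
[0.4538 0.1472 0.015 ] [0.0414 0.0002 0.    ]
```

jog_arm(
  deltas=[
    [0.7,[-3,3.5,40],[0,0,0]],
    [0.7,[-3,3.5,80],[0,0,0]],
    [0.7,[-3,3.5,115],[0,0,0]],
    [0.7,[-3,3.5,135],[0,0,0]],
    [0.7,[-3,3.5,148],[0,0,0]],
    [0.7,[-3,3.5,156],[0,0,0]],
    [0.7,[-3,3.5,156],[0,0,0]],
    [0.7,[-3,3.5,156],[0,0,0]],
  ],
)

```text
time: 2.03
tcp_pos: [0.4526, 0.1519, 0.1869]
ee_rot: [-0.0, 0.704, 0.71, 0.0]
ft_force: [0.1, 0.2, 1.2]
grip_width: 0.0601
grip_force: 0.0
```

jog_arm(
  deltas=[
    [0,[0,0,0],[0,0,0]],
    [0,[0,0,0],[0,0,0]],
    [0,[0,0,0],[0,0,0]],
    [0,[0,0,0],[0,0,0]],
    [0,[0,0,0],[0,0,0]],
    [0,[0,0,0],[0,0,0]],
  ],
)

```text
time: 2.53
tcp_pos: [0.4536, 0.1514, 0.1884]
ee_rot: [0.001, 0.705, 0.709, 0.001]
ft_force: [-2.2, 1.3, 6.9]
grip_width: 0.0348
grip_force: 59.2
```

jog_arm(
  deltas=[
    [0,[0,0,-10],[0,0,0]],
    [0,[0,0,-30],[0,0,0]],
    [0,[0,0,-60],[0,0,0]],
    [0,[0,0,-90],[0,0,0]],
    [0,[0,0,-120],[0,0,0]],
    [0,[0,0,-120],[0,0,0]],
    [0,[0,0,-120],[0,0,0]],
  ],
)

```text
time: 3.12
tcp_pos: [0.4537, 0.1512, 0.31]
ee_rot: [0.002, 0.705, 0.709, 0.003]
ft_force: [0.2, 0.6, -1.1]
grip_width: 0.0343
grip_force: 60.3
```

Run:
```python
from h import *
R,p=tcp();s=robot.observe();print(R.round(3),p.round(4),s['grip_width'],s['grip_force'],s['ft_force'])
C=cam('wrist');print(C[0]['fx'],proj(C,p+R@[0,0,.155]),proj(C,p+R@[0,0,.164]));im=robot.capture('wrist');save('w2',im);save('w2c',cv2.resize(im[180:330,200:440],None,fx=3,fy=3))
```

```text
[[-0.006  1.     0.006]
 [ 1.     0.006  0.001]
 [ 0.001  0.006 -1.   ]] [0.4537 0.1512 0.31  ] 0.03434545495152395 60.31756517942995 [ 0.24529576  0.55254054 -1.05333264]
276.306248698984 (np.float64(320.81455934796514), np.float64(267.4014956810474)) (np.float64(320.77572097074403), np.float64(258.5967310521346))
```

View pics/w2c.png

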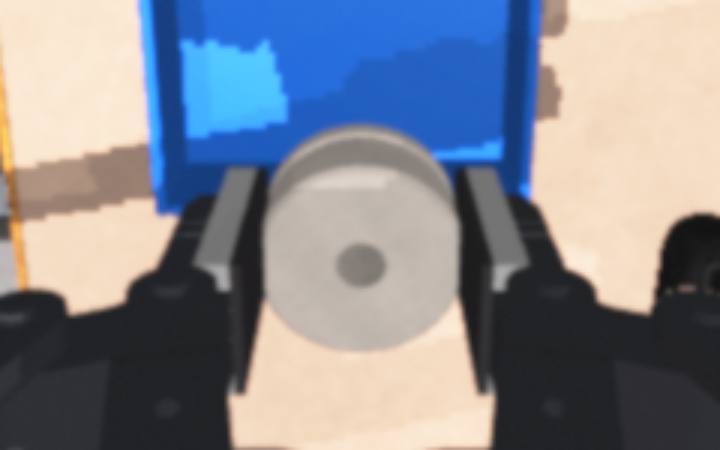

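The disc is held level between the pads, its top face centred at about full-image (320,266), so it sits a few mm toward tool −x. I'll carry it above the nest, turning the fingers to the lamp's y.

jog_arm(
  deltas=[
    [0,[-20,2,0],[0,0,7]],
    [0,[-55,5,0],[0,0,14]],
    [0,[-95,8,0],[0,0,21]],
    [0,[-135,11,0],[0,0,28]],
    [0,[-175,14,0],[0,0,35]],
    [0,[-215,17,0],[0,0,42]],
    [0,[-255,20,0],[0,0,49]],
    [0,[-295,24,0],[0,0,56]],
    [0,[-335,27,0],[0,0,63]],
    [0,[-370,30,0],[0,0,70]],
    [0,[-395,32,0],[0,0,77]],
    [0,[-406,33,0],[0,0,84]],
  ],
)

```text
time: 4.17
tcp_pos: [0.4873, -0.2579, 0.3046]
ee_rot: [-0.0, 0.999, 0.051, -0.001]
ft_force: [-0.5, -0.3, -0.3]
grip_width: 0.0345
grip_force: 60.3
```

jog_arm(
  deltas=[
    [0,[0,0,0],[0,0,0]],
    [0,[0,0,0],[0,0,0]],
    [0,[0,0,0],[0,0,0]],
  ],
)

```text
time: 4.42
tcp_pos: [0.4878, -0.2539, 0.3051]
ee_rot: [-0.001, 0.998, 0.057, -0.001]
ft_force: [0.1, 0.7, -0.4]
grip_width: 0.0346
grip_force: 60.3
```

Run:
```python
from h import *
R,p=tcp();s=robot.observe();print(R.round(3),p.round(4),s['grip_width'],s['grip_force'],s['ft_force'],s['joint_positions'].round(2))
C=cam('wrist');im=robot.capture('wrist');save('w3',im);np.savez('w3',R=R,p=p)
save('w3s',robot.capture('scene')); print(proj(C,[.482,-.255,.027]),robot.observe()['time'])
```

```text
[[ 0.993  0.114 -0.002]
 [ 0.114 -0.993  0.002]
 [-0.002 -0.002 -1.   ]] [ 0.4878 -0.2539  0.3051] 0.03462134007662239 60.295937969349325 [ 0.05588457  0.73567929 -0.41151687] [-0.57  0.07  1.74  0.    1.34  0.88]
(np.float64(320.93307146952924), np.float64(203.41860022451667)) 4.5167
```

View pics/w3.png

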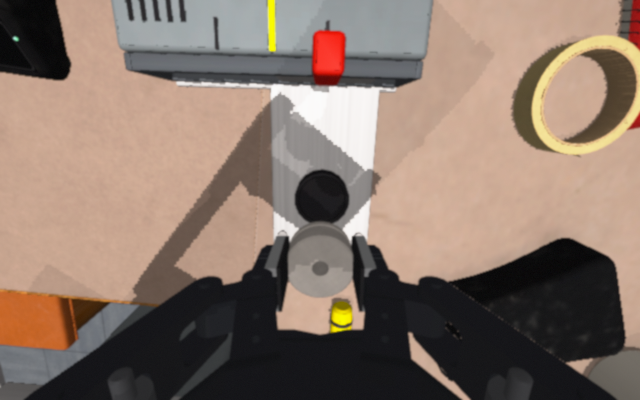

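The wrist view shows the nest at about (322,197), the held disc at (320,262), the red grip at (328,58) and the yellow line at u≈271. I'll compute the offsets in the tool frame.

Run:
```python
from h import *
d=np.load('w3.npz');R,p=d['R'],d['p'];c=robot.camera_info('wrist');M=np.array(c['mount']);Cw=(c,R@M[:3,:3],R@M[:3,3]+p)
T=lambda X:R.T@(X-p)
im=load('w3');g=im.max(2);hsv=cv2.cvtColor(im,cv2.COLOR_RGB2HSV)
# nest
m=((g<45)).astype(np.uint8);m[:165]=0;m[224:]=0;m[:,:285]=0;m[:,360:]=0
cs,_=cv2.findContours(m,0,2);k=max(cs,key=cv2.contourArea);x,y,w,h=cv2.boundingRect(k);print('nest',x,y,w,h)
l=ray(Cw,x,y+h-w/2,.027);r=ray(Cw,x+w,y+h-w/2,.027);b=ray(Cw,x+w/2,y+h,.027)
print('width',np.linalg.norm(r-l)); N=(l+r)/2; nb=b+R[:,0]*.026; N2=(N+nb)/2
print('nest centre',N.round(4),nb.round(4),'tool',(T(N)*1e3).round(1),(T(nb)*1e3).round(1))
# disc held: top at tool z ~0.1625
m=((hsv[:,:,1]<60)&(g>90)).astype(np.uint8)
for row in (245,262,275): 
    xs=np.where(m[row,270:370])[0]+270;print(row,xs.min(),xs.max())
print('col320',''.join(f'{q} ' for q in g[215:305,312]))
for v in(235,240,297): 
    for zt in (.160,.1625,.165): print(v,zt,(T(ray(Cw,320,v,p[2]-zt))*1e3).round(1))
# grip & lines
red=((hsv[:,:,1]>180)&((hsv[:,:,0]<8)|(hsv[:,:,0]>172))&(g>100)).astype(np.uint8);red[:,:300]=0;red[:,360:]=0;red[100:]=0
print('red rows',[(v,*(np.where(red[v])[0][[0,-1]])) for v in range(25,90,6) if red[v].any()])
yel=((hsv[:,:,0]>22)&(hsv[:,:,0]<35)&(hsv[:,:,1]>150)&(g>150)).astype(np.uint8);yel[80:]=0;yel[:,:240]=0;yel[:,300:]=0
ys,xs=np.where(yel);P=np.array([ray(Cw,u+.5,v+.5,.078) for u,v in zip(xs,ys)])
dv,c0=np.linalg.svd(P[:,:2]-P[:,:2].mean(0))[2][0],P.mean(0);print('yellow',c0,np.degrees(np.arctan2(dv[1],dv[0])),P[ys==ys.max()].mean(0))
```

```text
nest 296 170 52 52
width 0.04820152337678733
nest centre [ 0.4893 -0.2551  0.027 ] [ 0.4895 -0.2552  0.027 ] tool [  1.8   1.9 278.1] [  2.    2.  278.2]
245 292 369
262 288 352
275 273 367
col320 25 23 24 21 19 26 46 72 95 109 120 117 104 98 97 97 99 100 100 101 110 121 129 133 133 136 136 136 137 137 137 138 138 138 138 137 137 138 138 137 137 137 137 137 138 138 140 149 156 149 133 123 119 116 116 123 134 145 152 155 156 156 156 156 157 158 159 159 158 159 159 159 159 159 159 159 159 160 160 160 161 173 195 207 211 212 212 211 211 210 
235 0.16 [ 15.1  -0.  160. ]
235 0.1625 [ 14.   -0.  162.5]
235 0.165 [ 12.8  -0.  165. ]
240 0.16 [ 12.3  -0.  160. ]
240 0.1625 [ 11.2  -0.  162.5]
240 0.165 [ 10.  -0. 165.]
297 0.16 [-21.4  -0.  160. ]
297 0.1625 [-23.2  -0.  162.5]
297 0.165 [-25.  -0. 165.]
red rows [(31, np.int64(318), np.int64(330)), (37, np.int64(314), np.int64(344)), (43, np.int64(314), np.int64(344)), (49, np.int64(313), np.int64(343)), (55, np.int64(313), np.int64(344)), (61, np.int64(313), np.int64(343)), (67, np.int64(313), np.int64(343)), (73, np.int64(313), np.int64(341))]
yellow [ 0.60934656 -0.20948911  0.078     ] -175.1630272680709 [ 0.59510193 -0.21075743  0.078     ]
```

jog_arm(
  deltas=[
    [0,[2,1,20],[0,0,1]],
    [0,[4,2,45],[0,0,2]],
    [0,[5.5,2,68],[0,0,2]],
    [0,[5.5,2,80],[0,0,2]],
    [0,[5.5,2,80],[0,0,2]],
    [0,[5.5,2,80],[0,0,2]],
    [0,[5.5,2,80],[0,0,2]],
  ],
)

```text
time: 5.1
tcp_pos: [0.4946, -0.2562, 0.228]
ee_rot: [0.001, 0.999, 0.039, 0.001]
ft_force: [0.2, 0.2, -1.1]
grip_width: 0.0347
grip_force: 60.3
```

Run:
```python
from h import *
R,p=tcp();s=robot.observe();print(R.round(3),p.round(4),s['ft_force'].round(1))
im=robot.capture('wrist');save('w4',im);np.savez('w4',R=R,p=p)
a=cv2.resize(im[150:310,240:400],(600,600));b=robot.capture('scene');save('w4s',b)
b=cv2.resize(b[150:230,345:425],(400,400),interpolation=2);a=cv2.resize(a,(400,400));save('w4c',np.hstack([a,b]))
```

```text
[[ 0.997  0.077  0.002]
 [ 0.077 -0.997 -0.001]
 [ 0.002  0.001 -1.   ]] [ 0.4946 -0.2562  0.228 ] [ 0.2  0.2 -1.1]
```

View pics/w4c.png

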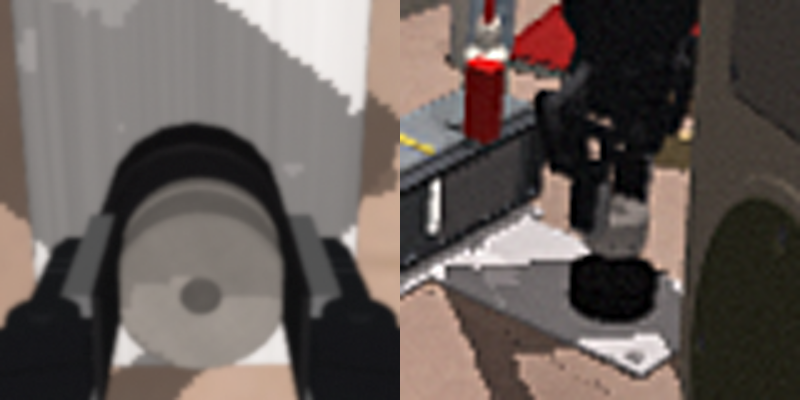

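The left half shows the disc over the nest, the nest's black edge spanning about u 284–353 and reaching up to v≈199. The nest seems slightly left of the disc. I'll measure that precisely.

Run:
```python
from h import *
d=np.load('w4.npz');R,p=d['R'],d['p'];c=robot.camera_info('wrist');M=np.array(c['mount']);Cw=(c,R@M[:3,:3],R@M[:3,3]+p)
im=load('w4');g=im.max(2)
def pt(t,zw=None): return proj(Cw,p+R@np.array(t))
print('col320',list(zip(range(192,242),g[192:242,320].tolist())))
for v in (205,210,215,220,228): print(v,[(u,int(g[v,u])) for u in list(range(278,292))],[(u,int(g[v,u])) for u in range(344,358)])
for v in (255,270,280): print('disc',v,[(u,int(g[v,u])) for u in list(range(284,294))],[(u,int(g[v,u])) for u in range(348,358)])
# predicted circles in the picture for tool-centre offset (x,y)
def ext(x,y,z,r):
    a=np.linspace(0,2*np.pi,181);q=np.array([proj(Cw,[*(p+R@np.array([x+r*np.cos(t),y+r*np.sin(t),0]))[:2],z]) for t in a]);return q[:,0].min().round(1),q[:,0].max().round(1),q[:,1].min().round(1),q[:,1].max().round(1)
for x in(-6,-4,-2):
  print(x,'rim',ext(x/1e3,0,.027,.026),'foot',ext(x/1e3,0,.006,.026),'discbot',ext(x/1e3,0,p[2]-.1845,.019),'disctop',ext(x/1e3,0,p[2]-.1625,.019))
```

```text
col320 [(192, 135), (193, 135), (194, 135), (195, 135), (196, 135), (197, 131), (198, 116), (199, 81), (200, 38), (201, 17), (202, 16), (203, 16), (204, 16), (205, 15), (206, 17), (207, 22), (208, 27), (209, 29), (210, 25), (211, 22), (212, 21), (213, 21), (214, 22), (215, 22), (216, 23), (217, 22), (218, 19), (219, 24), (220, 39), (221, 67), (222, 91), (223, 105), (224, 117), (225, 115), (226, 102), (227, 96), (228, 95), (229, 94), (230, 94), (231, 96), (232, 96), (233, 97), (234, 103), (235, 114), (236, 124), (237, 127), (238, 128), (239, 129), (240, 129), (241, 130)]
205 [(278, 138), (279, 136), (280, 136), (281, 136), (282, 135), (283, 137), (284, 138), (285, 139), (286, 140), (287, 138), (288, 138), (289, 137), (290, 138), (291, 137)] [(344, 139), (345, 138), (346, 136), (347, 134), (348, 132), (349, 133), (350, 133), (351, 135), (352, 137), (353, 137), (354, 137), (355, 137), (356, 137), (357, 136)]
210 [(278, 138), (279, 137), (280, 136), (281, 136), (282, 135), (283, 136), (284, 138), (285, 140), (286, 141), (287, 139), (288, 137), (289, 131), (290, 112), (291, 80)] [(344, 11
[... 2176 characters left out ...]
4(237.1), np.float64(300.3))
-4 rim (np.float64(280.5), np.float64(358.7), np.float64(199.2), np.float64(271.2)) foot (np.float64(284.3), np.float64(354.8), np.float64(190.8), np.float64(256.6)) discbot (np.float64(288.4), np.float64(350.9), np.float64(218.5), np.float64(275.3)) disctop (np.float64(283.9), np.float64(355.4), np.float64(233.5), np.float64(297.2))
-2 rim (np.float64(280.4), np.float64(358.8), np.float64(196.2), np.float64(268.6)) foot (np.float64(284.3), np.float64(354.9), np.float64(188.1), np.float64(254.2)) discbot (np.float64(288.3), np.float64(351.0), np.float64(215.3), np.float64(272.5)) disctop (np.float64(283.8), np.float64(355.5), np.float64(229.9), np.float64(294.0))
```

jog_arm(
  deltas=[
    [0,[-5,-2,3],[0,0,0]],
    [0,[-5,-2,8],[0,0,0]],
    [0,[-5,-2,11],[0,0,0]],
    [0,[-5,-2,13],[0,0,0]],
    [0,[-5,-2,15],[0,0,0]],
    [0,[-5,-2,17],[0,0,0]],
    [0,[-5,-2,18.5],[0,0,0]],
    [0,[-5,-2,20],[0,0,0]],
    [0,[-5,-2,20],[0,0,0]],
    [0,[-5,-2,20],[0,0,0]],
  ],
)

```text
time: 6.03
tcp_pos: [0.4889, -0.2546, 0.2066]
ee_rot: [0.0, 0.999, 0.038, 0.0]
ft_force: [-0.4, 0.7, 1.6]
grip_width: 0.0344
grip_force: 60.5
```

Run:
```python
from h import *
R,p=tcp();s=robot.observe();print(R.round(3),p.round(4),s['ft_force'].round(1))
im=robot.capture('wrist');save('w5',im);np.savez('w5',R=R,p=p)
c=robot.camera_info('wrist');M=np.array(c['mount']);Cw=(c,R@M[:3,:3],R@M[:3,3]+p);g=im.max(2)
print('col318',list(zip(range(195,245),g[195:245,318].tolist())))
for v in (215,222,228): 
  xs=np.where(g[v,270:370]<75)[0]+270;print(v,xs.min(),xs.max())
def ext(x,z,r):
    a=np.linspace(0,2*np.pi,181);q=np.array([proj(Cw,[*(p+R@np.array([x+r*np.cos(t),r*np.sin(t),0]))[:2],z]) for t in a]);return q[:,0].min().round(1),q[:,0].max().round(1),q[:,1].min().round(1)
for x in(-8,-5,-2): print(x,'rim',ext(x/1e3,.027,.026),'foot',ext(x/1e3,.006,.026),'top',ext(x/1e3,p[2]-.1625,.019))
```

```text
[[ 0.997  0.076  0.   ]
 [ 0.076 -0.997 -0.   ]
 [ 0.     0.    -1.   ]] [ 0.4889 -0.2546  0.2066] [-0.4  0.7  1.6]
col318 [(195, 131), (196, 131), (197, 131), (198, 124), (199, 101), (200, 53), (201, 18), (202, 16), (203, 15), (204, 15), (205, 14), (206, 14), (207, 15), (208, 17), (209, 22), (210, 28), (211, 28), (212, 23), (213, 20), (214, 18), (215, 18), (216, 20), (217, 21), (218, 20), (219, 21), (220, 34), (221, 63), (222, 85), (223, 99), (224, 110), (225, 108), (226, 96), (227, 89), (228, 89), (229, 89), (230, 91), (231, 91), (232, 92), (233, 93), (234, 97), (235, 109), (236, 117), (237, 121), (238, 122), (239, 123), (240, 123), (241, 123), (242, 123), (243, 124), (244, 125)]
215 289 351
222 285 355
228 283 357
-8 rim (np.float64(276.2), np.float64(363.7), np.float64(216.2)) foot (np.float64(281.0), np.float64(358.9), np.float64(204.9)) top (np.float64(284.5), np.float64(355.4), np.float64(240.3))
-5 rim (np.float64(276.0), np.float64(363.9), np.float64(211.2)) foot (np.float64(280.8), np.float64(359.1), np.float64(200.4)) top (np.float64(284.3), np.float64(355.7), np.float64(234.9))
-2 rim (np.float64(275.8), np.float64(364.1), np.float64(206.1)) foot (np.float64(280.6), np.float64(359.2), np.float64(195.9)) top (np.float64(284.1), np.float64(355.9), np.float64(229.5))
```

Disc and nest centres agree to about 0.5 mm in the tool frame. I'll ease down until it touches.

jog_arm(
  deltas=[
    [0,[0,0,1],[0,0,0]],
    [0,[0,0,1],[0,0,0]],
    [0,[0,0,1],[0,0,0]],
  ],
)

```text
time: 6.33
tcp_pos: [0.489, -0.2547, 0.2065]
ee_rot: [0.0, 0.999, 0.038, 0.0]
ft_force: [-4.3, 3.4, 10.8]
grip_width: 0.0347
grip_force: 61.5
```

It is on the floor: the force rises at the predicted height. Releasing.

jog_arm(
  deltas=[
    [0.45,[0,0,-0.5],[0,0,0]],
    [0.5,[0,0,-0.5],[0,0,0]],
    [0.6,[0,0,-0.5],[0,0,0]],
    [0.7,[0,0,-0.5],[0,0,0]],
    [0.7,[0,0,-0.5],[0,0,0]],
    [0.7,[0,0,-0.5],[0,0,0]],
    [0.7,[0,0,-0.5],[0,0,0]],
    [0.7,[0,0,-10],[0,0,0]],
    [0.7,[0,0,-30],[0,0,0]],
    [0.7,[0,0,-60],[0,0,0]],
    [0.7,[0,0,-95],[0,0,0]],
    [0.7,[0,0,-110],[0,0,0]],
  ],
)

```text
time: 7.33
tcp_pos: [0.4898, -0.2552, 0.3211]
ee_rot: [0.002, 0.999, 0.038, 0.002]
ft_force: [0.7, -0.3, 0.7]
grip_width: 0.06
grip_force: 0.0
```

jog_arm(
  deltas=[
    [0.7,[0,0,0],[0,0,0]],
    [0.7,[0,0,0],[0,0,0]],
  ],
)

```text
time: 7.5
tcp_pos: [0.4893, -0.2548, 0.3174]
ee_rot: [0.001, 0.999, 0.038, 0.001]
ft_force: [-0.2, 0.4, -0.6]
grip_width: 0.0597
grip_force: 0.0
```

Run:
```python
from h import *
R,p=tcp();s=robot.observe();print(R.round(3),p.round(4),s['ft_force'].round(1),s['time'])
im=robot.capture('wrist');save('w6',im);np.savez('w6',R=R,p=p)
```

```text
[[ 0.997  0.076  0.003]
 [ 0.076 -0.997 -0.002]
 [ 0.003  0.002 -1.   ]] [ 0.4893 -0.2548  0.3174] [-0.2  0.4 -0.6] 7.5
```

View pics/w6.png

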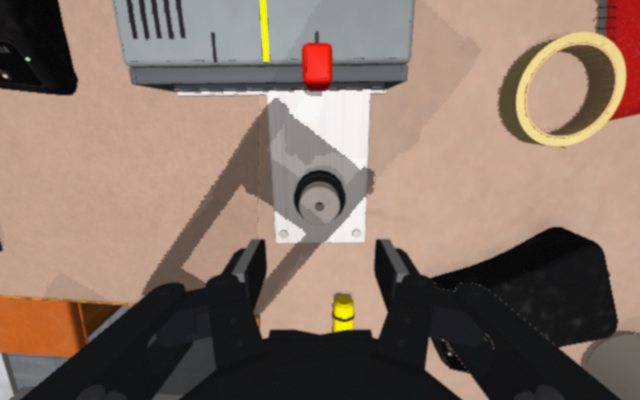

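The disc sits in the nest at (320,203), and the grip is at (317,65), still at the shut mark. The yellow line is at u≈265.

Run:
```python
from h import *
d=np.load('w6.npz');R,p=d['R'],d['p'];c=robot.camera_info('wrist');M=np.array(c['mount']);Cw=(c,R@M[:3,:3],R@M[:3,3]+p)
im=load('w6');g=im.max(2);hsv=cv2.cvtColor(im,cv2.COLOR_RGB2HSV);T=lambda X:(R.T@(X-p)*1e3).round(1)
red=((hsv[:,:,1]>180)&((hsv[:,:,0]<8)|(hsv[:,:,0]>172))&(g>90)).astype(np.uint8);red[:,:290]=0;red[:,350:]=0;red[110:]=0
for v in range(42,94,4):
    xs=np.where(red[v])[0]; print(v,xs.min() if len(xs) else 0,xs.max() if len(xs) else 0,int(g[v,317]))
for v in(44,64,65,66): print('top',v,ray(Cw,317.5,v,.129).round(4),T(ray(Cw,317.5,v,.129)))
print('wid',ray(Cw,332,55,.129)-ray(Cw,303,55,.129))
yel=((hsv[:,:,0]>22)&(hsv[:,:,0]<35)&(hsv[:,:,1]>150)&(g>150)).astype(np.uint8);yel[80:]=0;yel[:,:240]=0;yel[:,300:]=0
ys,xs=np.where(yel);P=np.array([ray(Cw,u+.5,v+.5,.078) for u,v in zip(xs,ys)])
dv=np.linalg.svd(P[:,:2]-P[:,:2].mean(0))[2][0];print('yellow',P.mean(0),np.degrees(np.arctan(dv[1]/dv[0])),P[ys==ys.max()].mean(0))
q=proj(Cw,[.5896,-.2461,.129]);print(q)
```

```text
42 0 0 131
46 304 330 239
50 303 330 248
54 303 330 248
58 303 331 249
62 303 331 250
66 303 331 250
70 303 331 250
74 303 331 250
78 304 331 244
82 305 330 170
86 319 327 87
90 0 0 101
top 44 [ 0.597  -0.2458  0.129 ] [107.6  -1.3 188.8]
top 64 [ 0.5878 -0.2465  0.129 ] [ 98.3  -1.3 188.7]
top 65 [ 0.5873 -0.2465  0.129 ] [ 97.8  -1.3 188.7]
top 66 [ 0.5868 -0.2465  0.129 ] [ 97.4  -1.3 188.7]
wid [ 0.00114253 -0.01483561  0.        ]
yellow [ 0.61375285 -0.20902878  0.078     ] 5.010502544746205 [ 0.59526076 -0.21029966  0.078     ]
(np.float64(317.0852980981604), np.float64(60.03835899509042))
```

jog_arm(
  deltas=[
    [0.7,[30,-0.5,0],[0,0,0]],
    [0.7,[65,-1,0],[0,0,-0.6]],
    [0.7,[90,-1,0],[0,0,-0.6]],
    [0.7,[99,-1,0],[0,0,-0.6]],
    [0.7,[99,-1,10],[0,0,-0.6]],
    [0.7,[99,-1,28],[0,0,-0.6]],
    [0.7,[99,-1,45],[0,0,-0.6]],
    [0.7,[99,-1,53],[0,0,-0.6]],
    [0.7,[99,-1,53],[0,0,-0.6]],
    [0.7,[99,-1,53],[0,0,-0.6]],
  ],
)

```text
time: 8.38
tcp_pos: [0.5864, -0.246, 0.2612]
ee_rot: [-0.001, 0.999, 0.043, -0.001]
ft_force: [0.4, 0.7, -0.1]
grip_width: 0.0595
grip_force: 0.0
```

Run:
```python
from h import *
R,p=tcp();s=robot.observe();print(R.round(3),p.round(4),s['ft_force'].round(1),s['time'])
im=robot.capture('wrist');save('w7',im);b=cv2.resize(robot.capture('scene')[130:230,300:440],(560,400),interpolation=2)
save('w7c',b)
hsv=cv2.cvtColor(im,cv2.COLOR_RGB2HSV);g=im.max(2)
red=((hsv[:,:,1]>180)&((hsv[:,:,0]<8)|(hsv[:,:,0]>172))&(g>90)).astype(np.uint8);red[:,:260]=0;red[:,380:]=0
print(cv2.boundingRect(red),proj(cam('wrist'),p+R@[0,0,p[2]-.129]))
```

```text
[[ 0.996  0.086 -0.003]
 [ 0.086 -0.996  0.001]
 [-0.002 -0.001 -1.   ]] [ 0.5864 -0.246   0.2612] [ 0.4  0.7 -0.1] 8.3833
(303, 225, 36, 80) (np.float64(318.4972536837897), np.float64(294.55344777735223))
```

View pics/w7.png

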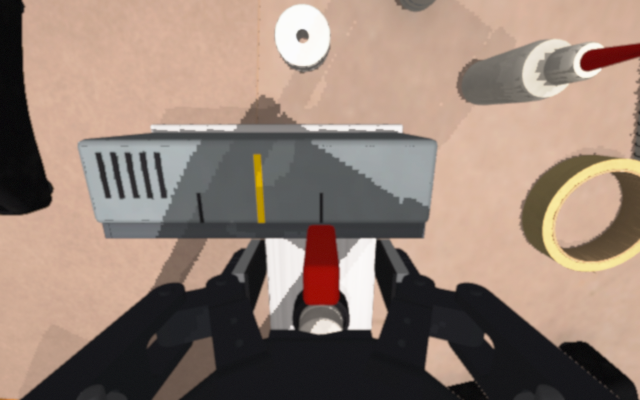

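The view looks back over the housing. The grip stands between the fingers with its top at about (320,285), and the disc is in the nest beyond it. I'll check the fore-aft offset of the grip.

Run:
```python
from h import *
R,p=tcp();C=cam('wrist');im=load('w7')
print([(v,int(im[v,320,0])) for v in range(222,312,3)])
for x in(-16,-10,-4,0,4,10,16): print(x,proj(C,p+R@[x/1e3,0,p[2]-.129]),proj(C,p+R@[x/1e3,0,p[2]-.079]))
```

```text
[(222, 42), (225, 99), (228, 113), (231, 113), (234, 113), (237, 113), (240, 114), (243, 113), (246, 113), (249, 115), (252, 114), (255, 116), (258, 115), (261, 114), (264, 122), (267, 146), (270, 154), (273, 157), (276, 157), (279, 157), (282, 157), (285, 156), (288, 156), (291, 156), (294, 157), (297, 155), (300, 156), (303, 146), (306, 126), (309, 102)]
-16 (np.float64(320.0697928802898), np.float64(322.52039809998735)) (np.float64(319.9883489870707), np.float64(265.0486577932268))
-10 (np.float64(320.0713981412694), np.float64(311.19808623262304)) (np.float64(319.98868019890654), np.float64(256.3458487149795))
-4 (np.float64(320.07304912674726), np.float64(299.5532679098248)) (np.float64(319.98901815272745), np.float64(247.46588953992318))
0 (np.float64(320.0741761602376), np.float64(291.6040155300427)) (np.float64(319.9892473031731), np.float64(241.4448106920398))
4 (np.float64(320.0753250097305), np.float64(283.50088936379836)) (np.float64(319.9894796060474), np.float64(235.34089970629412))
10 (np.float64(320.0770905950354), np.float64(271.0477694633516)) (np.float64(319.9898341149474), np.float64(226.0259449255058))
16 (np.float64(320.078908978037), np.float64(258.2222540483422)) (np.float64(319.99019609346936), np.float64(216.51472091157908))
```

jog_arm(
  deltas=[
    [0.7,[2.5,0.5,-3],[0,0,0]],
    [0.5,[2.5,0.5,-3],[0,0,0]],
    [0,[2.5,0.5,-3],[0,0,0]],
    [0,[2.5,0.5,-3],[0,0,0]],
    [0,[2.5,0.5,-3],[0,0,0]],
    [0,[2.5,0.5,-3],[0,0,0]],
    [0,[2.5,0.5,-3],[0,0,0]],
    [0,[2.5,0.5,-3],[0,0,0]],
    [0,[2.5,0.5,-3],[0,0,0]],
    [0,[2.5,0.5,-3],[0,0,0]],
  ],
)

```text
time: 9.32
tcp_pos: [0.5901, -0.246, 0.266]
ee_rot: [-0.0, 0.999, 0.043, 0.0]
ft_force: [-1.1, 4.3, 4.7]
grip_width: 0.0152
grip_force: 59.0
```

jog_arm(
  deltas=[
    [0,[0,-4,0],[0,0,0]],
    [0,[0,-9,0],[0,0,0]],
    [0,[0,-14,0],[0,0,0]],
    [0,[0,-19,0],[0,0,0]],
    [0,[0,-24,0],[0,0,0]],
    [0,[0,-28,0],[0,0,0]],
    [0,[0,-31,0],[0,0,0]],
    [0,[0,-33,0],[0,0,0]],
    [0,[0,-34.5,0],[0,0,0]],
    [0,[0,-34.5,0],[0,0,0]],
    [0,[0,-34.5,0],[0,0,0]],
    [0,[0,-34.5,0],[0,0,0]],
  ],
)

```text
time: 10.32
tcp_pos: [0.5871, -0.2129, 0.266]
ee_rot: [0.001, 0.999, 0.043, 0.001]
ft_force: [-0.5, -8.0, 3.3]
grip_width: 0.0153
grip_force: 58.8
```

Run:
```python
from h import *
R,p=tcp();s=robot.observe();print(p.round(4),s['ft_force'].round(1),s['grip_force'],s['grip_width'],s['time'])
print('travel',(p[:2]-[.5901,-.246])@[-.087,.996])
im=robot.capture('wrist');save('w8',im)
hsv=cv2.cvtColor(im,cv2.COLOR_RGB2HSV);g=im.max(2);C=cam('wrist')
red=((hsv[:,:,1]>180)&((hsv[:,:,0]<8)|(hsv[:,:,0]>172))&(g>90)).astype(np.uint8);red[:,:250]=0;red[:,390:]=0;red[:210]=0
for v in(232,240,250):
    xs=np.where(red[v])[0]
    if len(xs): print(v,xs.min(),xs.max())
yel=((hsv[:,:,0]>20)&(hsv[:,:,0]<35)&(hsv[:,:,1]>150)&(g>120)).astype(np.uint8);yel[:120]=0;yel[240:]=0;yel[:,:240]=0;yel[:,400:]=0
ys,xs=np.where(yel);print('yel',xs.mean(),ys.max(),xs[ys==ys.max()].mean()); P=ray(C,xs[ys==ys.max()].mean()+.5,ys.max(),.078)
print('line in tool y mm',(R.T@(P-p)*1e3).round(1))
```

```text
[ 0.5871 -0.2129  0.266 ] [-0.5 -8.   3.3] 58.80480766296387 0.015305770796788503 10.3167
travel 0.03326102055854642
232 308 332
240 307 333
250 306 334
yel 315.9934640522876 226 316.0
line in tool y mm [  8.6  -2.1 188. ]
```

View pics/w8.png

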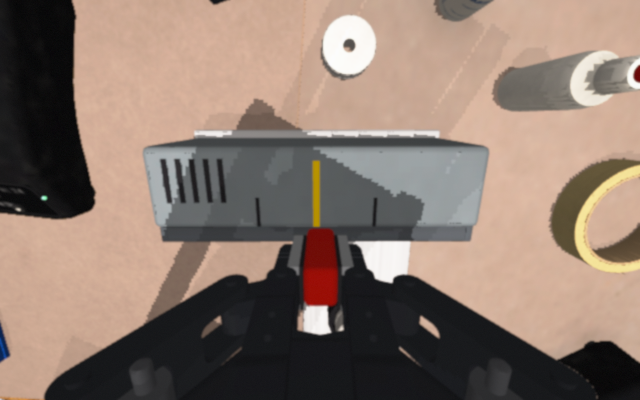

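The grip is held and nearly level with the yellow line, about 2 mm short of it (grip centre u≈320, line u=316). I'll nudge it and settle.

jog_arm(
  deltas=[
    [0,[0,-1,0],[0,0,0]],
    [0,[0,-2,0],[0,0,0]],
    [0,[0,-2,0],[0,0,0]],
    [0,[0,-2,0],[0,0,0]],
    [0,[0,-2,0],[0,0,0]],
    [0,[0,-2,0],[0,0,0]],
    [0,[0,-2,0],[0,0,0]],
    [0,[0,-2,0],[0,0,0]],
  ],
)

```text
time: 11.03
tcp_pos: [0.5869, -0.211, 0.266]
ee_rot: [0.001, 0.999, 0.043, 0.001]
ft_force: [0.8, -7.7, 2.7]
grip_width: 0.0153
grip_force: 58.8
```

Run:
```python
from h import *
R,p=tcp();s=robot.observe();t=(p[:2]-[.5901,-.246])@[-.087,.996];print(t,s['ft_force'].round(1),s['grip_force'],abs(s['qvel']).max())
if .032<t<.038 and s['grip_force']>20: print(robot.finish_job())
```

```text
0.03515049150195499 [ 0.8 -7.7  2.7] 58.80239546298981 0.001959176420005521
the job is handed in; nothing more can be done
None
```

The counterweight is flat in the nest and released, and the job was handed in with the gripper still holding the shutter at about 35 mm of travel (from the arm's position, close to the yellow line); no verdict came back.

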